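# Slide block from its peg home into the hooded track

## Robot

A 6-joint arm with a two-finger parallel gripper is mounted at the origin on the work surface; the furniture and walls round the work are solid. World frame = base frame: x ahead of the robot, y to its left, z up, the work surface at z = 0. Lengths are in m, angles in rad, forces in N, time in s.
With the tool pointing down it reaches from about 0.4 to 0.925 m from the base axis. Payload 3.4 kg.
Tool frame: the origin (TCP) lies midway between the tips of the shut fingers; the grasp point (between the pads) lies 19 mm behind it; z points along the fingers, y is the line along which they close (so a half turn about z gives the same grasp; the last joint's range is limited). The gripper opens to 85 mm and grips with 20 to 120 N. Pads are 22 mm wide; open, the fingers measure 114 mm over their backs; the gripper's body (76 mm by 85 mm) begins 54 mm behind the grasp point. The pads swing forward as they close: fully open they stand 13 mm farther back than shut.
Start: joints at [-1.349, 0.307, 1.506, -0, 1.328, -0.073], TCP at [0.167, -0.55, 0.231] pointing down, gripper open.
Joint ranges: [-3.12, 3.12], [-1.05, 2.28], [0.14, 2.33], [-1.42, 4.57], [0.1, 2.73], [-2.68, 2.68]. Speed limits (rad/s): [2.57, 2.57, 3.14, 3.14, 3.14, 3.14].

## Interface

Orientations are given as a 3x3 rotation matrix whose columns are the frame's x, y, z axes.
In Python, from workcell import readout, cams, env gives the robot as it stands.
- The arm moves only by the tool arm_command, never from a script. Its arguments are lists of equal length, an entry for each row: "travel": the shift along the tool's x, y, z in m, a list of three; "turn": the turn about the tool's z in rad; "grip": the gripper's target within -1 to 1 (fully open at 1, half-way at 0, shut at -1). A call has 1 to 20 rows; each row is the pose to reach, as a shift and turn from the pose commanded when the call began, along the tool's axes at that moment; what a row does not reach only later rows make up. A row lasts 1/8 s, in which the tool goes at most 62.5 mm and 10.7 degrees, less where a joint would pass 70% of its speed; a pose out of reach is approached as far as the arm can. A call with a gripper value outside its range is refused whole. The fingers move at their own pace and stop on an object; "newtons" is the grip in N (left out, the last holds). Time passes only in rows, so rows that repeat a pose let the fingers close. It gives the time, the measured TCP pose, the force, the opening and the grip force at its end, in the units of the state.
- readout.get_obs(): the state, without advancing time (a new reading comes with each control period).
- cams.grab_frame(name): name is "scene" or "side" or "wrist"; returns (picture, depth): 480x640x3 uint8, red, green, blue; 480x640 float32, m along the optical axis (not along the pixel's ray), 0 where there is no reading.
- cams.camera_info(name): a dict with "fov_y" (degrees; the focal length in pixels is half the picture's height over the tangent of half this angle, whatever the lens; pixels are square), "cx", "cy" (the principal point, pixels), "extrinsics" (4x4, takes a point from world to camera coordinates); the wrist camera has in their place "mount" (4x4, takes a point from camera to tool coordinates, whose origin is the TCP and whose axes are the flange's). Camera axes: x right, y down, z forward; pixel columns grow to the right and rows downward; lengths in m; the calibration is good to about 2 mm. The wrist camera is an equidistant fisheye: a pixel r from the principal point sees the ray r / f radians off the axis. A picture is of the moment at which its call begins: read the wrist's pose just before it. camera_info takes no time and is no camera call.
- env.job_done(): hands the job in; it is judged then, once.
The state is a dict: "clock": time; "qpos": joint angles; "joint_vel": joint speeds; "joint_efforts": joint torques, N m; "eef_pos": TCP position; "tool_rot": TCP orientation; "force": force on the tool from outside, world axes, zero at the start; "wrist_torque": the same for the moment, N m; "finger_gap": finger opening in m; "grip_force": force on a finger pad.
Only numpy, scipy, OpenCV 4.12 (cv2) and the standard library are available. Lean on these libraries where they do the work, as an engineer would, in place of code of your own. Each camera call takes 0.05 s, during which the arm holds its last target. There are 200 camera calls.

## Task

Lift the wooden slide block off its peg, set its foot down on the open front of the track, slide it into the track under the lips, and push it in under the hood until it is fully home, with the stop plunger pushed right in and firm. Do not ram it, and leave the roll of tape, the sanding block and the plane where they are.

Things in the scene. Friction and masses are not known exactly. Their poses are not given: they have to be found in the camera images.
- block_centre (a point): Centre of the slide block (wood on a flat aluminium foot), 50 mm over its underside. 70 mm long (x), 100 mm high (z up), alike end for end. From below: foot 70 x 56 x 8 mm; body 30 mm wide to 40 mm; handle 60 mm long, 20 mm thick (y), to 100 mm, with a hanging hole 30 mm long from 40 to 66 mm up. At the start it hangs on the peg, y along the peg. About 0.25 kg.
- block_grip (a point): Middle of the block's solid grip bar above the hanging hole, 40 mm above block_centre, 10 mm under the block's top. The bar is 60 mm long (x), 20 mm thick (y) and 34 mm high. Gripped here across y from above, fingertips up to 20 mm lower stay over the peg. Held loosely here, the block tips when its foot drags on the board: hold firmly, with the weight just off the board. Fixed to the block, same axes.
- peg_tip (a point): Free end of the fixed stand's level steel peg (10 mm thick), on its axis, 130 mm over the bench. Its x axis points back along the peg to the upright, 92 mm away, top 135 mm over the bench. The end turns up 8 mm above the peg's top, so the hole passes it only with the block raised 8 to 16 mm (12 is best) and drawn off along -x of this point, 75 mm or more.
- track: Fixed slide track on a plywood board 340 x 130 mm, top 18 mm over the bench; origin at the centre of its underside, x along the track towards the hood, z up. From x = -170 to -97 mm the board is a flat open landing. Flared guides 16 mm high narrow from about 95 mm at x = -97 to 60 mm at x = -70, where the walls begin, 60 mm apart.
- track_mouth (a point): Start of the lips over the track, on its middle line, on the board's top (track x = -70 mm). From here on aluminium lips hold the foot down: 36 mm apart, underside 11 mm, top 16 mm above the board, so the foot has 2 mm of play each side and 3 mm above. The block enters flat on the board only. Axes as the track.
- hood_edge (a point): Middle of the lower front edge of the plywood hood, 130 mm over the bench (track x = 35 mm). Roof 10 mm thick, 135 mm deep, cheeks 104 mm apart inside, closed at the back. No upright gripper fits under it: let go of the block before it and push its rear face with slanted fingertips. Home, the rear face is 12 to 32 mm beyond this edge: different each time, to be felt.
- plunger (a joint): Travel of the brass plunger of the dead stop under the hood, in m: 0 standing out, 0.012 pushed right in (firm). On the track's middle line, 42 mm over the bench; the block's front face pushes it. It yields to about 2 N and stays where it is left (no spring). The dead stop's depth differs each time by up to 20 mm.
- masking_tape: Roll of masking tape lying flat, 95 mm across, 24 mm high; origin at the centre of its underside. Leave alone.
- sander: Wooden sanding block 62 x 100 x 30 mm; origin at the centre of its underside. Leave alone.
- plane: Small green hand plane 48 x 174 x 54 mm; origin at the centre of its underside. Leave alone.
Not all that is in view belongs to the job. Of the things that look like the part that bears block_centre, the middle-sized one is meant.

How it is judged:
On the way:
1. the block's foot is in the track, under the lips, with the plunger still out (x of block_centre in the frame of track above -0.02 m and y of block_centre in the frame of track between -0.006 and 0.006 m and z of block_centre in the frame of track below 0.074 m and angle between block_centre's own z axis and vertical below 0.12 rad and value of joint plunger below 0.004 m), for 0.1 s.
At the end, for the whole second after the job is handed in: The block stands at rest with its foot in the track under the lips (within 6 mm of the middle line, upright and in line within 0.12 rad), home under the hood with the plunger pushed in more than 10 of its 12 mm (value of joint plunger above 0.01 m and x of block_centre in the frame of track above 0.078 m and y of block_centre in the frame of track between -0.006 and 0.006 m and z of block_centre in the frame of track below 0.074 m and angle between block_centre's own z axis and vertical below 0.12 rad and angle between the x axis of block_centre and the x axis of track, either way round below 0.12 rad and linear speed of slide_block below 0.01 m/s); the robot touches nothing.
It fails at once if the block is rammed home: the push on the plunger exceeds 70 N (contact force between plunger and anything else above 70 N).
It fails at once if the roll of tape, the sanding block or the plane is shifted by more than 20 mm (distance of any of masking_tape, sander, plane from where it was at the start of the episode above 0.02 m).
It also fails if it takes over 64 s, if anything falls off the work surface, if the arm or the gripper's body presses on something with over 40 N, if the wrist force passes 120 N, or if a joint passes its speed limit or range.

## Working session

There is one attempt and no reset: what is moved stays moved. The work goes in short steps, Python scripts to look and compute and a tool call to move; the robot and the scene stay as the last step left them, time stands still between calls to the robot, and variables do not carry over. Pictures are saved under pics/ and viewed, at most 10 in all, crops included, and the job is handed in when it is done.

Besides the shell and the picture viewer there is one more tool, called after ">>>" in YAML: its name, and indented under it one key for each argument. arm_command: Moves the arm, as the interface text tells. Its arguments: {"type":"object","properties":{"travel":{"type":"array","items":{"type":"array","items":{"type":"number"}}},"turn":{"type":"array","items":{"type":"number"}},"grip":{"type":"array","items":{"type":"number"}},"newtons":{"type":"number"}},"required":["travel","turn","grip"]}

```bash
ls; mkdir -p pics; cat > h.py <<'E'
import numpy as np, cv2
from workcell import readout, cams, env
def grab(n):
    o=readout.get_obs(); p,d=cams.grab_frame(n); i=cams.camera_info(n); return o,p,d,i
def world(n,o,i,d):
    "HxWx3 world points"
    h,w=d.shape; f=h/2/np.tan(np.radians(i['fov_y'])/2)
    v,u=np.mgrid[:h,:w].astype(float); x=(u-i['cx'])/f; y=(v-i['cy'])/f
    if n=='wrist':
        r=np.hypot(x,y); k=np.where(r>1e-9,np.tan(np.minimum(r,1.5))/np.maximum(r,1e-9),1); x*=k;y*=k
    P=np.stack([x*d,y*d,d],-1)
    if n=='wrist':
        M=np.array(i['mount']); P=P@M[:3,:3].T+M[:3,3]
        return P@np.array(o['tool_rot']).T+np.array(o['eef_pos'])
    E=np.linalg.inv(np.array(i['extrinsics'])); return P@E[:3,:3].T+E[:3,3]
def save(name,p): cv2.imwrite(name,p[...,::-1])
E
python3 - <<'E'
from h import *
for n in('scene','side'):
    o,p,d,i=grab(n); save(f'pics/{n}0.png',p); np.savez(f'{n}0.npz',p=p,d=d,W=world(n,o,i,d)); print(n,i)
print(o)
E
```

```text
pics
scene {'fov_y': 46.3512571168576, 'cx': 317.6408001871005, 'cy': 245.71559288251717, 'extrinsics': array([[-5.73170123e-01, -8.19436333e-01,  3.26139336e-04,
         2.65080067e-01],
       [-3.96564428e-01,  2.77036096e-01, -8.75207207e-01,
         2.83326143e-01],
       [ 7.17086232e-01, -5.01771958e-01, -4.83748114e-01,
         1.25413357e+00],
       [ 0.00000000e+00,  0.00000000e+00,  0.00000000e+00,
         1.00000000e+00]])}
side {'fov_y': 55.386469195429584, 'cx': 321.72169981660716, 'cy': 229.72124889890586, 'extrinsics': array([[-0.99529946, -0.09477919, -0.01989713,  0.43614329],
       [-0.04559133,  0.63981924, -0.76717193,  0.09857659],
       [ 0.0854425 , -0.76265867, -0.64113285,  1.16851478],
       [ 0.        ,  0.        ,  0.        ,  1.        ]])}
{'clock': 0.05, 'qpos': array([-1.34947919e+00,  3.07572157e-01,  1.50765544e+00,  2.16930552e-05,
        1.32838682e+00, -7.35167145e-02]), 'joint_vel': array([-0.0010546 , -0.00013037, -0.0012414 , -0.00173388, -0.00056505,
        0.00025331]), 'joint_efforts': array([ 8.03444273e-04, -4.58915949e+01, -2.52861428e+01, -6.50558945e-05,
        5.64329705e-03, -1.54888130e-05]), 'eef_pos': array([ 0.16690859, -0.54952884,  0.23038828]), 'tool_rot': array([[ 9.56851989e-01,  2.90575449e-01, -4.23261681e-04],
       [ 2.90575708e-01, -9.56849962e-01,  1.97707272e-03],
       [ 1.69490870e-04, -2.01475553e-03, -9.99997956e-01]]), 'force': array([ 0.42444347,  0.53348206, -0.16042514]), 'wrist_torque': array([-0.03880043,  0.02199356,  0.0424758 ]), 'grip_force': 0.0, 'finger_gap': 0.08540434354322161}
```

View pics/scene0.png

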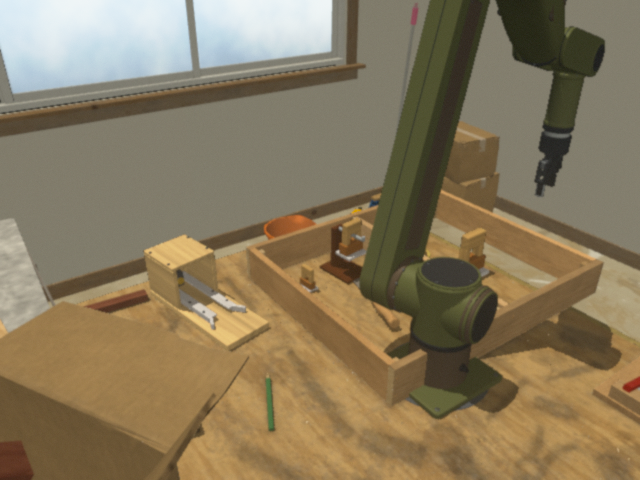

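View pics/side0.png

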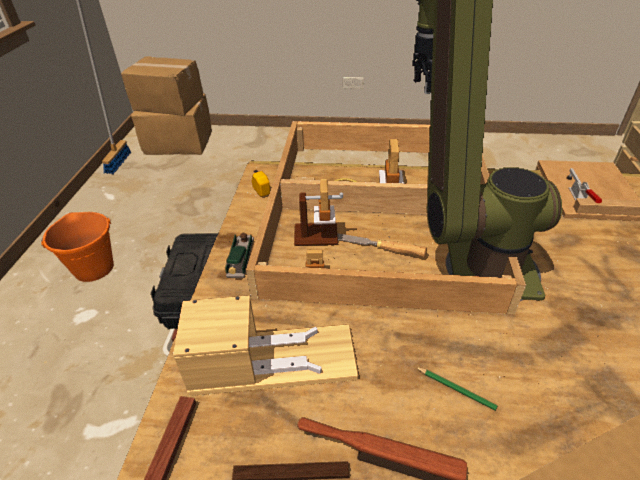

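Candidates in the side view are the small block at (315,258), the one hanging on the peg at (325,205) and the large standing one at (392,160). The one on the peg is middle-sized and fits "hangs on the peg". I'll confirm it in a crop and measure.

```bash
python3 - <<'E'
from h import *
z=np.load('side0.npz'); p,W=z['p'],z['W']
s=np.load('scene0.npz'); ps,Ws=s['p'],s['W']
a=cv2.resize(p[165:275,260:400],None,fx=4,fy=4,interpolation=3)
b=cv2.resize(ps[205:295,290:405],None,fx=4,fy=4,interpolation=3)
c=np.zeros((440,560+240,3),np.uint8); c[:a.shape[0],:560]=a
b=cv2.resize(b,(240,188)); c[:188,560:]=b
save('pics/crop1.png',c)
# board top points and hood top
def rep(W,name,zlo,zhi,box):
    m=(W[...,2]>zlo)&(W[...,2]<zhi)&(W[...,0]>box[0])&(W[...,0]<box[1])&(W[...,1]>box[2])&(W[...,1]<box[3])
    q=W[m]; 
    if len(q)<10: print(name,len(q));return
    r=cv2.minAreaRect(q[:,:2].astype(np.float32)*1000); print(name,len(q),'z',np.median(q[:,2]).round(4),r,cv2.boxPoints(r).round(0).tolist())
for n,w in(('side',W),('scene',Ws)):
    for u,v in ([(340,350),(215,325),(325,187),(352,196),(285,340),(287,366),(315,258),(303,215),(392,150),(240,255)] if n=='side' else [(230,325),(180,255),(351,228),(307,272)]):
        print(n,u,v,w[v,u].round(4))
E
```

```text
side 340 350 [0.3712 0.2932 0.0206]
side 215 325 [0.6061 0.3427 0.1427]
side 325 187 [ 0.4347 -0.0875  0.1713]
side 352 196 [ 0.3691 -0.2106  0.0582]
side 285 340 [0.4881 0.2881 0.0355]
side 287 366 [0.4745 0.3495 0.0342]
side 315 258 [0.4498 0.0453 0.0475]
side 303 215 [ 0.4929 -0.0714  0.0903]
side 392 150 [ 0.2572 -0.3465  0.1351]
side 240 255 [0.6393 0.0507 0.0498]
scene 230 325 [0.3977 0.3078 0.0186]
scene 180 255 [0.5844 0.344  0.1407]
scene 351 228 [ 0.4282 -0.087   0.1574]
scene 307 272 [0.4479 0.0456 0.0534]
```

View pics/crop1.png

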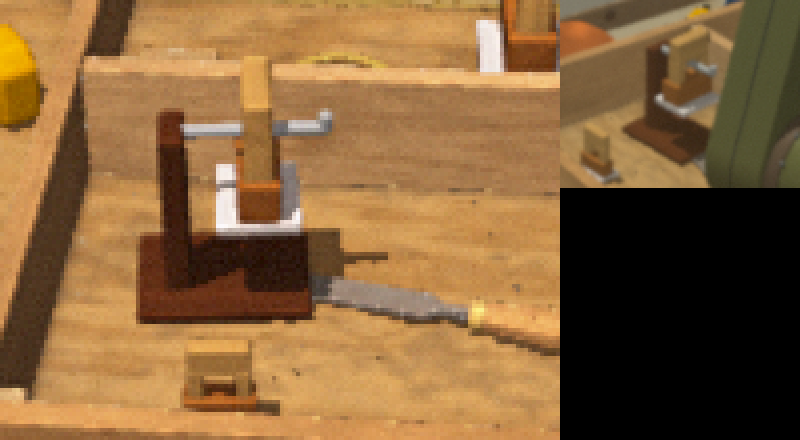

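```bash
python3 - <<'E'
from h import *
for n in('side','scene'):
    W=np.load(n+'0.npz')['W']
    def sel(x0,x1,y0,y1,z0,z1):
        m=(W[...,0]>x0)&(W[...,0]<x1)&(W[...,1]>y0)&(W[...,1]<y1)&(W[...,2]>z0)&(W[...,2]<z1); return m
    def rep(name,*b):
        q=W[sel(*b)]
        if len(q)<8: print(n,name,len(q)); return
        r=cv2.minAreaRect(q[:,:2].astype(np.float32)*1000)
        print(n,name,len(q),'zmed',q[:,2].mean().round(4),np.round(r[0],1),np.round(r[1],1),round(r[2],1))
    rep('blocktop',.38,.5,-.15,-.03,.163,.18)
    rep('block body+',.38,.5,-.15,-.03,.14,.18)
    rep('foot',.34,.5,-.15,-.03,.066,.085)
    rep('hoodtop',.45,.75,.2,.5,.134,.15)
    rep('board',.25,.48,.2,.45,.012,.026)
    rep('lips',.3,.6,.2,.45,.03,.04)
    rep('upright top',.46,.55,-.15,-.03,.125,.15)
    rep('peg',.35,.405,-.12,-.03,.12,.145)
    rep('standbase',.4,.6,-.2,.05,.005,.03)
    if n=='side':
        for v in(190,193,195,197,199): print(v,[tuple((W[v,u]*1000).round(0).astype(int)) for u in range(330,346,2)])
E
```

```text
side blocktop 118 zmed 0.1702 [439.3 -96.2] [18.2 60.6] 5.5
side block body+ 189 zmed 0.1627 [420.3 -97.8] [57.  60.7] 5.0
side foot 252 zmed 0.0782 [456.6 -93.7] [91.5 72.6] 9.6
side hoodtop 3934 zmed 0.1415 [611.8 336.8] [135.4 131.1] 11.1
side board 3008 zmed 0.0195 [417.7 300.1] [149.6 133. ] 10.7
side lips 1456 zmed 0.0353 [514.  318.7] [198.2 128.6] 10.8
side upright top 122 zmed 0.1351 [482.8 -91.1] [42.1 44.4] 6.9
side peg 28 zmed 0.1366 [398.5 -99.6] [ 7.4 13. ] 89.6
side standbase 1119 zmed 0.0136 [490.2 -75.1] [179.1 250.2] 0.2
190 [(np.int64(433), np.int64(-209), np.int64(77)), (np.int64(427), np.int64(-209), np.int64(78)), (np.int64(421), np.int64(-210), np.int64(77)), (np.int64(416), np.int64(-212), np.int64(76)), (np.int64(410), np.int64(-209), np.int64(78)), (np.int64(404), np.int64(-210), np.int64(78)), (np.int64(398), np.int64(-209), np.int64(79)), (np.int64(393), np.int64(-213), np.int64(77))]
193 [(np.int64(433), np.int64(-209), np.int64(67)), (np.int64(427), np.int64(-209), np.int64(67)), (np.int64(421), np.int64(-206), np.int64(69)), (np.int64(416), np.int64(-21
[... 1211 characters left out ...]
47)), (np.int64(404), np.int64(-206), np.int64(49)), (np.int64(398), np.int64(-210), np.int64(47)), (np.int64(392), np.int64(-211), np.int64(46))]
scene blocktop 102 zmed 0.1685 [437.1 -96.1] [23.1 61.7] 8.5
scene block body+ 253 zmed 0.1582 [420.8 -97.3] [56.3 63.7] 7.6
scene foot 231 zmed 0.0773 [453.9 -91.5] [94.7 75. ] 10.3
scene hoodtop 1389 zmed 0.1403 [611.1 338.5] [142.1 130. ] 10.6
scene board 1707 zmed 0.0185 [414.3 300.7] [154.  133.8] 10.8
scene lips 851 zmed 0.0345 [512.5 321. ] [199.7 131. ] 10.2
scene upright top 70 zmed 0.1335 [497.  -87.7] [28.3 44.8] 53.0
scene peg 25 zmed 0.1356 [396.2 -98.9] [14.3  8.9] 42.7
scene standbase 1072 zmed 0.0143 [494.1 -72.3] [187.7 245.6] 0.5
```

The middle-sized block is the one on the peg, with its top at about (0.439,-0.096,0.169) and the peg at yaw of about 6.5°. I'll move above it.

>>> arm_command:
  travel:
    - [0.392,-0.355,0]
    - [0.392,-0.355,0]
    - [0.392,-0.355,0]
    - [0.392,-0.355,0]
    - [0.392,-0.355,0]
    - [0.392,-0.355,0]
    - [0.392,-0.355,0]
    - [0.392,-0.355,0]
    - [0.392,-0.355,0]
    - [0.392,-0.355,0]
    - [0.392,-0.355,0]
  turn: [-1.386,-1.386,-1.386,-1.386,-1.386,-1.386,-1.386,-1.386,-1.386,-1.386,-1.386]
  grip: [0.2,0.2,0.2,0.2,0.2,0.2,0.2,0.2,0.2,0.2,0.2]
  newtons: 40

```text
clock: 1.48
eef_pos: [0.4384, -0.097, 0.231]
tool_rot: [[-0.11, 0.994, -0.001], [0.994, 0.11, -0.0], [-0.0, -0.001, -1.0]]
force: [-1.4, -0.2, 0.0]
finger_gap: 0.0508
grip_force: 0.0
```

```bash
python3 - <<'E'
from h import *
o,p,d,i=grab('wrist'); W=world('wrist',o,i,d); save('pics/w1.png',p)
print(o['clock'],o['eef_pos'].round(4),o['tool_rot'].round(3).tolist(),o['qpos'].round(3),o['finger_gap'], i['mount'].round(3).tolist(), i['fov_y'])
def rep(name,W,x0,x1,y0,y1,z0,z1):
    m=(W[...,0]>x0)&(W[...,0]<x1)&(W[...,1]>y0)&(W[...,1]<y1)&(W[...,2]>z0)&(W[...,2]<z1);q=W[m]
    if len(q)<8: print(name,len(q)); return
    r=cv2.minAreaRect(q[:,:2].astype(np.float32)*1000); v,u=np.nonzero(m)
    print(name,len(q),'z',q[:,2].mean().round(4),np.round(r[0],1),np.round(r[1],1),round(r[2],1),'px',u.mean().round(),v.mean().round())
rep('top',W,.4,.48,-.16,-.03,.163,.18)
rep('peg',W,.37,.425,-.13,-.07,.12,.15)
rep('uptop',W,.46,.53,-.13,-.05,.13,.145)
rep('foot',W,.38,.5,-.15,-.03,.07,.085)
E
```

```text
1.475 [ 0.4384 -0.097   0.231 ] [[-0.11, 0.994, -0.001], [0.994, 0.11, -0.0], [-0.0, -0.001, -1.0]] [-3.110e-01  1.300e-01  1.751e+00 -1.000e-03  1.262e+00 -4.210e-01] 0.050830107874411466 [[-0.001, -0.952, -0.307, 0.078], [1.0, -0.001, 0.0, -0.001], [-0.001, -0.307, 0.952, -0.142], [0.0, 0.0, 0.0, 1.0]] 65.70646984690485
top 3084 z 0.1682 [437.7 -97.7] [20.1 59.3] 6.4 px 320.0 254.0
peg 787 z 0.1353 [413.6 -96.2] [48.8 24.7] 38.7 px 274.0 239.0
uptop 1869 z 0.1343 [481.2 -92.8] [43.2 39.9] 4.7 px 393.0 238.0
foot 2196 z 0.0768 [456.1 -96.4] [92.4 70.2] 6.7 px 326.0 210.0
```

View pics/w1.png

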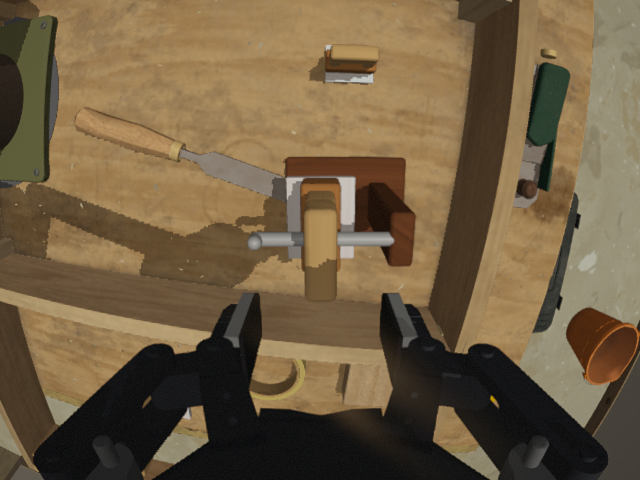

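The picture shows the block centred between the fingers at (320,250), its peg pointing towards the robot with the hook at (253,242), and a chisel at (80-285,110-190). I'll descend and grip.

>>> arm_command:
  travel:
    - [0,-0.001,0.05]
    - [0,-0.001,0.091]
    - [0,-0.001,0.091]
    - [0,-0.001,0.091]
    - [0,-0.001,0.091]
    - [0,-0.001,0.091]
    - [0,-0.001,0.091]
    - [0,-0.001,0.091]
  turn: [0,0,0,0,0,0,0,0]
  grip: [0.2,0.2,0.2,-1,-1,-1,-1,-1]
  newtons: 80

```text
clock: 2.52
eef_pos: [0.4394, -0.0976, 0.1422]
tool_rot: [[-0.11, 0.994, 0.004], [0.994, 0.11, -0.002], [-0.003, 0.003, -1.0]]
force: [-0.9, -2.0, 7.4]
finger_gap: 0.0188
grip_force: 78.6
```

>>> arm_command:
  travel:
    - [0,0,-0.006]
    - [0,0,-0.012]
    - [0,0,-0.012]
    - [0,0,-0.012]
  turn: [0,0,0,0]
  grip: [-1,-1,-1,-1]

```text
clock: 3.02
eef_pos: [0.4378, -0.0966, 0.1522]
tool_rot: [[-0.11, 0.994, -0.0], [0.994, 0.11, 0.0], [0.0, -0.0, -1.0]]
force: [-0.1, -0.4, -2.6]
finger_gap: 0.0185
grip_force: 78.3
```

>>> arm_command:
  travel:
    - [0,0,-0.002]
    - [0,-0.015,-0.002]
    - [0,-0.03,-0.002]
    - [0,-0.045,-0.002]
    - [0,-0.06,-0.002]
    - [0,-0.075,-0.002]
    - [0,-0.082,-0.002]
    - [0,-0.082,-0.002]
  turn: [0,0,0,0,0,0,0,0]
  grip: [-1,-1,-1,-1,-1,-1,-1,-1]

```text
clock: 4.03
eef_pos: [0.3561, -0.1058, 0.1544]
tool_rot: [[-0.109, 0.994, 0.0], [0.994, 0.109, -0.0], [-0.0, 0.0, -1.0]]
force: [-0.4, -0.5, -2.9]
finger_gap: 0.0185
grip_force: 78.4
```

>>> arm_command:
  travel:
    - [0,0,-0.05]
    - [0,0,-0.1]
    - [0,0,-0.1]
    - [0.195,0.116,-0.1]
    - [0.195,0.116,-0.1]
    - [0.195,0.116,-0.1]
    - [0.195,0.116,-0.1]
    - [0.394,0.066,-0.1]
    - [0.394,0.066,-0.1]
    - [0.394,0.066,-0.1]
    - [0.394,0.066,-0.1]
    - [0.394,0.066,-0.046]
    - [0.394,0.066,-0.046]
    - [0.394,0.066,-0.046]
  turn: [0,0,0,-0.18,-0.36,-0.54,-0.72,-0.9,-1.08,-1.26,-1.44,-1.65,-1.65,-1.65]
  grip: [-1,-1,-1,-1,-1,-1,-1,-1,-1,-1,-1,-1,-1,-1]

```text
clock: 5.78
eef_pos: [0.3791, 0.2932, 0.2001]
tool_rot: [[-0.983, -0.186, -0.001], [-0.186, 0.983, -0.0], [0.001, -0.0, -1.0]]
force: [0.1, -0.0, -2.9]
finger_gap: 0.0188
grip_force: 80.3
```

```bash
cat >> h.py <<'E'
def rect(name,W,x0,x1,y0,y1,z0,z1):
    m=(W[...,0]>x0)&(W[...,0]<x1)&(W[...,1]>y0)&(W[...,1]<y1)&(W[...,2]>z0)&(W[...,2]<z1);q=W[m]
    if len(q)<8: print(name,len(q)); return
    r=cv2.minAreaRect(q[:,:2].astype(np.float32)*1000)
    print(name,len(q),'z',q[:,2].mean().round(4),np.round(r[0],1),np.round(r[1],1),round(r[2],1))
E
python3 - <<'E'
from h import *
o,p,d,i=grab('wrist'); W=world('wrist',o,i,d); np.savez('w2.npz',p=p,d=d,W=W)
o2,p2,d2,i2=grab('side'); W2=world('side',o2,i2,d2); np.savez('s2.npz',p=p2,W=W2)
print(o['clock'],o['eef_pos'].round(4),o['tool_rot'].round(3).tolist(),o['qpos'].round(3))
c=np.zeros((480,800,3),np.uint8); c[:,:480]=p[:,80:560]; c[:400,480:]=cv2.resize(p2[240:440,160:320+0],(320,400)); save('pics/w2.png',c)
rect('hood',W,.45,.75,.2,.5,.134,.15)
rect('foot side',W2,.3,.45,.2,.4,.115,.145)
E
```

```text
5.775 [0.3791 0.2932 0.2001] [[-0.983, -0.186, -0.001], [-0.186, 0.983, -0.0], [0.001, -0.0, -1.0]] [ 0.57   0.202  1.743  0.     1.197 -1.187]
hood 0
foot side 384 z 0.1371 [379.6 305.5] [70.5 33.1] 8.4
```

View pics/w2.png

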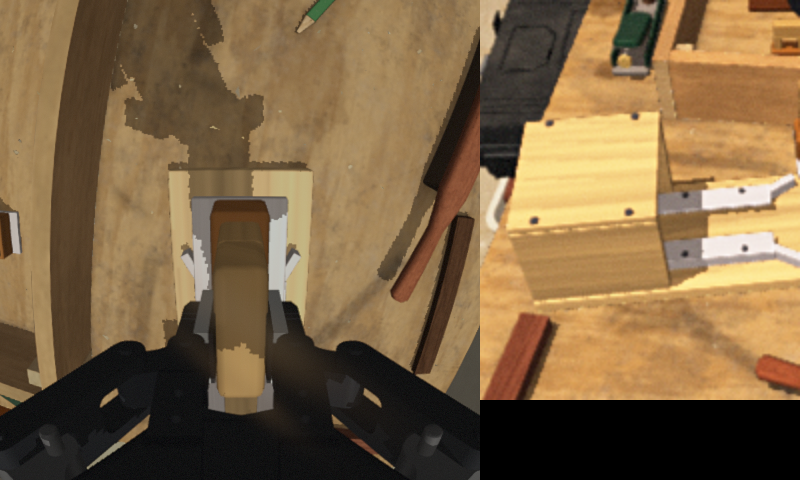

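The wrist view shows the block held square: foot (190-288,197), board edges (169,170) and (312,170), and the flared guides at (188,262) and (292,262). I'll measure the lateral offsets.

```bash
python3 - <<'E'
from h import *
W=np.load('w2.npz')['W']; a=np.radians(10.8); R=np.array([[np.cos(a),np.sin(a)],[-np.sin(a),np.cos(a)]])
T=np.dstack([(W[...,:2]-[.5108,.3184])@R.T*1000,W[...,2]*1000])
# rows in picture: for several x bins give lateral extents of board top and foot
for nm,z0,z1 in(('board',13,24),('guide',30,37),('foot',128,142)):
    for x0 in range(-180,-80,10):
        m=(T[...,2]>z0)&(T[...,2]<z1)&(T[...,0]>x0)&(T[...,0]<x0+10)&(abs(T[...,1])<75)
        q=T[m]
        if len(q)>15: print(nm,x0,len(q),'y',np.percentile(q[:,1],[1,99]).round(1),'mid',np.percentile(q[:,1],[1,99]).mean().round(1),'z',q[:,2].mean().round(1))
m=(T[...,2]>13)&(T[...,2]<24)&(abs(T[...,1])<60); print('board xmin',np.percentile(T[m][:,0],1))
m=(T[...,2]>128)&(T[...,2]<142)&(abs(T[...,1])<40); print('foot xmin',np.percentile(T[m][:,0],1))
for n in('side','scene'):
    Wc=np.load(n+'0.npz')['W']; T=np.dstack([(Wc[...,:2]-[.5108,.3184])@R.T*1000,Wc[...,2]*1000])
    for x0 in range(-160,160,20):
        o=''
        for nm,z0,z1 in(('board',15,23),('lip',31,38),('roof',137,146)):
            q=T[(T[...,2]>z0)&(T[...,2]<z1)&(T[...,0]>x0)&(T[...,0]<x0+20)&(abs(T[...,1])<80)]
            if len(q)>40: o+=f' {nm} {np.percentile(q[:,1],[.5,99.5]).round(1)}'
        if o: print(n,x0,o)
E
```

```text
board -180 263 y [-62.5  61.8] mid -0.3 z 16.7
board -170 1614 y [-63.3  62.5] mid -0.4 z 17.8
board -160 1606 y [-63.8  62.6] mid -0.6 z 17.8
board -150 741 y [-64.9  63. ] mid -1.0 z 17.7
board -140 491 y [-65.4  63.7] mid -0.8 z 17.8
board -130 472 y [-65.2  63.2] mid -1.0 z 17.7
board -120 467 y [-65.2  63. ] mid -1.1 z 17.8
board -110 454 y [-65.5  63.3] mid -1.1 z 17.8
board -100 335 y [-65.2  63.3] mid -1.0 z 18.3
board -90 218 y [-65.9  63.9] mid -1.0 z 18.0
guide -100 203 y [-53.9  52.8] mid -0.5 z 33.3
guide -90 151 y [-50.7  48.5] mid -1.1 z 33.7
foot -170 1077 y [-28.2  26.6] mid -0.8 z 134.5
foot -160 584 y [-28.6  27. ] mid -0.8 z 134.5
foot -150 564 y [-28.5  26.7] mid -0.9 z 134.5
foot -140 540 y [-28.7  26.9] mid -0.9 z 134.5
foot -130 509 y [-28.8  26.8] mid -1.0 z 134.5
foot -120 404 y [-28.8  26.2] mid -1.3 z 134.4
foot -110 81 y [-29.2  26.5] mid -1.4 z 134.3
board xmin -171.1787757340038
foot xmin -169.89854483368234
side -160  board [-65.5  63.9]
side -140  board [-65.   64.4]
side -120  board [-64.9  64. ]
side -100  board [-64.   64.5] lip [-53.   51.8]
side 
[... 592 characters left out ...]
63.3  65.3]
scene -100  board [-62.5  65.9]
scene -80  board [-42.2  67.1] lip [-45.3  44.2]
scene -60  board [-63.4  66.3] lip [-40.1  43.7]
scene -40  board [-62.2  65.7] lip [-41.9  43.7]
scene -20  board [-64.9  66.5] lip [-43.3  44.1]
scene 0  board [-62.9  65.5] lip [-40.9  43.2]
scene 20  board [-64.2  66.3] lip [-63.6  63.9] roof [-61.   62.6]
scene 40  board [-62.9  66.9] lip [-53.9  65.3] roof [-63.1  65.1]
scene 60  board [-45.3  67.8] lip [-54.8  66.7] roof [-62.4  64.9]
scene 80  board [-47.1  65.6] lip [-55.3  64.8] roof [-61.   64.3]
scene 100  board [-54.8  65.9] lip [-54.6  63.5] roof [-63.5  64.6]
scene 120  lip [-53.6  64.5] roof [-63.1  65.6]
scene 140  roof [-61.7  63.6]
```

Foot and board are aligned laterally within about 0.3 mm. The underside is about 73.6 mm below the TCP. I'll set it down.

>>> arm_command:
  travel:
    - [0,0,0.05]
    - [0,0,0.095]
    - [0,0,0.104]
    - [0,0,0.107]
    - [0,0,0.109]
    - [0,0,0.109]
  turn: [0,0,0,0,0,0]
  grip: [-1,-1,-1,-1,-1,-1]

```text
clock: 6.62
eef_pos: [0.3799, 0.2938, 0.0927]
tool_rot: [[-0.982, -0.188, 0.003], [-0.188, 0.982, 0.002], [-0.003, 0.001, -1.0]]
force: [-0.0, 0.7, -3.2]
finger_gap: 0.0188
grip_force: 80.0
```

>>> arm_command:
  travel:
    - [0,0,0]
    - [0,0,0.0005]
    - [0,0,0.0005]
  turn: [0,0,0]
  grip: [-1,-1,-1]

```text
clock: 7.0
eef_pos: [0.3792, 0.2933, 0.0915]
tool_rot: [[-0.982, -0.188, 0.001], [-0.188, 0.982, 0.001], [-0.001, 0.0, -1.0]]
force: [-0.6, -2.2, 3.7]
finger_gap: 0.0184
grip_force: 81.2
```

>>> arm_command:
  travel:
    - [0,0,-0.0013]
    - [0,0,-0.0013]
    - [-0.01,0,-0.0013]
    - [-0.02,0,-0.0013]
    - [-0.03,0,-0.0013]
    - [-0.036,0,-0.0013]
    - [-0.042,0,-0.0013]
    - [-0.048,0,-0.0013]
    - [-0.048,0,-0.0013]
  turn: [0,0,0,0,0,0,0,0,0]
  grip: [-1,-1,-1,-1,-1,-1,-1,-1,-1]

```text
clock: 8.12
eef_pos: [0.4266, 0.3023, 0.0922]
tool_rot: [[-0.982, -0.188, 0.001], [-0.188, 0.982, 0.0], [-0.001, 0.0, -1.0]]
force: [0.0, 0.2, -2.5]
finger_gap: 0.0185
grip_force: 80.2
```

>>> arm_command:
  travel:
    - [-0.01,0,0]
    - [-0.02,0,0]
    - [-0.032,0,0]
    - [-0.044,0,0]
    - [-0.056,0,0]
    - [-0.068,0,0]
    - [-0.08,0,0]
    - [-0.09,0,0]
    - [-0.098,0,0]
    - [-0.098,0,0]
    - [-0.098,0,0]
  turn: [0,0,0,0,0,0,0,0,0,0,0]
  grip: [-1,-1,-1,-1,-1,-1,-1,-1,-1,-1,-1]

```text
clock: 9.5
eef_pos: [0.5217, 0.3204, 0.092]
tool_rot: [[-0.982, -0.188, -0.001], [-0.188, 0.982, -0.0], [0.001, -0.0, -1.0]]
force: [-0.3, -0.5, -3.1]
finger_gap: 0.0189
grip_force: 80.2
```

>>> arm_command:
  travel:
    - [0,0,0]
    - [0,0,0]
    - [0,0,0]
    - [0,0,-0.04]
    - [0,0,-0.08]
    - [0,0,-0.08]
    - [0.06,0,-0.08]
    - [0.08,0,-0.08]
    - [0.08,0,-0.08]
  turn: [0,0,0,0,0,0,0,0,0]
  grip: [0.0,0.0,0.0,0.0,0.0,0,-1,-1,-1]

```text
clock: 10.62
eef_pos: [0.4415, 0.3048, 0.1714]
tool_rot: [[-0.982, -0.189, -0.002], [-0.189, 0.982, -0.001], [0.002, -0.001, -1.0]]
force: [0.3, -0.3, 0.7]
finger_gap: 0.0002
grip_force: 0.0
```

```bash
cat >> h.py <<'E'
a=np.radians(10.8); R=np.array([[np.cos(a),np.sin(a)],[-np.sin(a),np.cos(a)]])
def track(W): return np.dstack([(W[...,:2]-[.5108,.3184])@R.T*1000,W[...,2]*1000])
E
python3 - <<'E'
from h import *
o,p,d,i=grab('side'); W=world('side',o,i,d); T=track(W)
m=(T[...,2]>108)&(T[...,2]<125)&(abs(T[...,1])<20)&(T[...,0]>-60)&(T[...,0]<34)
q=T[m]; print(o['clock'],o['eef_pos'],'top',len(q),np.percentile(q,[2,50,98],axis=0).round(1).tolist())
W=np.load('scene0.npz')['W']
for u,v in((100,150),(250,150),(420,250),(500,230),(340,120)): print(u,v,W[v,u].round(2))
W=np.load('side0.npz')['W']
for u,v in((325,250),(400,247),(425,250),(345,241),(440,380),(420,370),(494,407),(300,420),(460,470),(360,440),(240,470),(345,470)): print('side',u,v,W[v,u].round(3))
E
```

```text
10.625 [0.44150774 0.30479702 0.17142163] top 296 [[-17.0, -9.8, 108.8], [8.0, 3.3, 118.4], [33.2, 9.4, 121.6]]
100 150 [ 2.15  0.13 -0.07]
250 150 [ 2.16 -0.7  -0.24]
420 250 [ 0.12 -0.03  0.25]
500 230 [ 0.29 -0.56  0.07]
340 120 [ 2.14 -1.35 -0.16]
side 325 250 [ 0.433 -0.037  0.   ]
side 400 247 [ 0.235 -0.035  0.026]
side 425 250 [ 0.172 -0.023  0.031]
side 345 241 [ 0.381 -0.077  0.001]
side 440 380 [0.167 0.339 0.008]
side 420 370 [0.205 0.319 0.007]
side 494 407 [0.071 0.39  0.008]
side 300 420 [0.433 0.462 0.038]
side 460 470 [0.158 0.526 0.04 ]
side 360 440 [0.324 0.49  0.039]
side 240 470 [0.528 0.546 0.012]
side 345 470 [0.347 0.531 0.014]
```

Block is at track x of about +9 with the handle in view, so step 1 is done. To get slanted fingertips I need a tilt, so I'll try how the arm behaves at the edge of its reach, out along the track's direction and clear of everything.

>>> arm_command:
  travel:
    - [0,0,-0.06]
    - [0,0,-0.12]
    - [-0.528,-0.219,-0.18]
    - [-0.528,-0.219,-0.18]
    - [-0.528,-0.219,-0.18]
    - [-0.528,-0.219,-0.18]
    - [-0.528,-0.219,-0.18]
    - [-0.528,-0.219,-0.18]
    - [-0.528,-0.219,-0.18]
    - [-0.528,-0.219,-0.18]
    - [-0.528,-0.219,-0.18]
    - [-0.528,-0.219,-0.18]
    - [-0.528,-0.219,-0.18]
    - [-0.528,-0.219,-0.18]
  turn: [0,0,0,0,0,0,0,0,0,0,0,0,0,0]
  grip: [-1,-1,-1,-1,-1,-1,-1,-1,-1,-1,-1,-1,-1,-1]

```text
clock: 12.42
eef_pos: [0.9382, 0.1786, 0.32]
tool_rot: [[-0.98, -0.189, 0.059], [-0.189, 0.982, 0.011], [-0.06, 0.0, -0.998]]
force: [0.4, 0.5, 0.2]
finger_gap: 0.0
grip_force: 0.0
```

The IK trades orientation for position there: the tool tilted 3.4° outward. I'll see if it grows and sticks.

>>> arm_command:
  travel:
    - [-0.25,0,0]
    - [-0.25,0,0]
    - [-0.25,0,0]
    - [-0.25,0,0]
  turn: [0,0,0,0]
  grip: [-1,-1,-1,-1]

```text
clock: 12.92
eef_pos: [0.9865, 0.1875, 0.2628]
tool_rot: [[-0.976, -0.189, 0.112], [-0.187, 0.982, 0.021], [-0.114, -0.0, -0.993]]
force: [0.2, 0.4, 0.6]
finger_gap: -0.0003
grip_force: 0.0
```

>>> arm_command:
  travel:
    - [0.2,0,0]
    - [0.2,0,0]
    - [0.2,0,0]
    - [0.2,0,0]
  turn: [0,0,0,0]
  grip: [-1,-1,-1,-1]

```text
clock: 13.42
eef_pos: [0.7887, 0.1492, 0.242]
tool_rot: [[-0.976, -0.188, 0.113], [-0.187, 0.982, 0.021], [-0.115, -0.0, -0.993]]
force: [0.1, 0.5, 0.7]
finger_gap: 0.0001
grip_force: 0.0
```

The tilt sticks, because the commanded pose becomes the reached one. I'll build up about 45-50° this way.

>>> arm_command:
  travel:
    - [-0.7,0,-0.2]
    - [-0.7,0,-0.2]
    - [-0.7,0,-0.2]
    - [-0.7,0,-0.2]
    - [-0.7,0,-0.2]
    - [-0.7,0,-0.2]
    - [-0.7,0,-0.2]
    - [-0.7,0,-0.2]
    - [-0.7,0,-0.2]
    - [-0.7,0,-0.2]
    - [-0.7,0,-0.2]
    - [-0.7,0,-0.2]
    - [-0.7,0,-0.2]
    - [-0.7,0,-0.2]
  turn: [0,0,0,0,0,0,0,0,0,0,0,0,0,0]
  grip: [-1,-1,-1,-1,-1,-1,-1,-1,-1,-1,-1,-1,-1,-1]

```text
clock: 15.18
eef_pos: [0.9949, 0.1891, 0.2948]
tool_rot: [[-0.967, -0.188, 0.171], [-0.185, 0.982, 0.032], [-0.174, -0.0, -0.985]]
force: [-0.8, 0.2, -0.2]
finger_gap: -0.0001
grip_force: 0.0
```

```bash
python3 -c "
from h import *
o=readout.get_obs(); print(o['qpos'].round(3),o['tool_rot'].round(3).tolist())"
```

```text
[ 0.143  0.953  0.143  0.008  1.871 -1.614] [[-0.967, -0.188, 0.171], [-0.185, 0.982, 0.032], [-0.174, -0.0, -0.985]]
```

>>> arm_command:
  travel:
    - [-0.4,0,-0.1]
    - [-0.4,0,-0.1]
    - [-0.4,0,-0.1]
  turn: [0,0,0]
  grip: [-1,-1,-1]

```text
clock: 15.55
eef_pos: [1.0166, 0.1934, 0.2979]
tool_rot: [[-0.955, -0.188, 0.228], [-0.183, 0.982, 0.043], [-0.232, -0.0, -0.973]]
force: [0.3, 0.2, -0.1]
finger_gap: -0.0001
grip_force: 0.0
```

>>> arm_command:
  travel:
    - [-0.4,0,0]
    - [-0.4,0,0]
    - [-0.4,0,0]
  turn: [0,0,0]
  grip: [-1,-1,-1]

```text
clock: 15.92
eef_pos: [1.05, 0.2, 0.2752]
tool_rot: [[-0.941, -0.188, 0.282], [-0.18, 0.982, 0.054], [-0.287, -0.0, -0.958]]
force: [0.3, -0.3, -0.2]
finger_gap: 0.0
grip_force: 0.0
```

>>> arm_command:
  travel:
    - [-0.1,0,0]
    - [-0.1,0,0]
    - [-0.1,0,0]
  turn: [0,0,0]
  grip: [-1,-1,-1]

```text
clock: 16.3
eef_pos: [1.075, 0.2048, 0.2734]
tool_rot: [[-0.922, -0.188, 0.339], [-0.177, 0.982, 0.065], [-0.345, -0.0, -0.938]]
force: [-1.1, 0.3, -0.6]
finger_gap: -0.0002
grip_force: 0.0
```

>>> arm_command:
  travel:
    - [-0.1,0,0]
    - [-0.1,0,0]
  turn: [0,0]
  grip: [-1,-1]

```text
clock: 16.55
eef_pos: [1.0967, 0.209, 0.2783]
tool_rot: [[-0.9, -0.188, 0.394], [-0.172, 0.982, 0.075], [-0.401, -0.001, -0.916]]
force: [-0.1, 0.3, -0.0]
finger_gap: 0.0001
grip_force: 0.0
```

>>> arm_command:
  travel:
    - [-0.1,0,0]
    - [-0.1,0,0]
  turn: [0,0]
  grip: [-1,-1]

```text
clock: 16.8
eef_pos: [1.1159, 0.2128, 0.2867]
tool_rot: [[-0.876, -0.188, 0.445], [-0.168, 0.982, 0.085], [-0.453, -0.001, -0.892]]
force: [-0.1, 0.1, 0.8]
finger_gap: 0.0002
grip_force: 0.0
```

>>> arm_command:
  travel:
    - [-0.1,0,0]
    - [-0.1,0,0]
  turn: [0,0]
  grip: [-1,-1]

```text
clock: 17.05
eef_pos: [1.133, 0.2161, 0.3]
tool_rot: [[-0.849, -0.188, 0.494], [-0.163, 0.982, 0.094], [-0.503, -0.001, -0.864]]
force: [-0.7, -0.2, 0.1]
finger_gap: 0.0004
grip_force: 0.0
```

>>> arm_command:
  travel:
    - [-0.1,0,0]
    - [-0.1,0,0]
  turn: [0,0]
  grip: [-1,-1]

```text
clock: 17.3
eef_pos: [1.1479, 0.219, 0.3176]
tool_rot: [[-0.819, -0.188, 0.542], [-0.157, 0.982, 0.103], [-0.552, -0.001, -0.834]]
force: [0.7, -0.2, 0.4]
finger_gap: 0.0
grip_force: 0.0
```

>>> arm_command:
  travel:
    - [-0.1,0,0]
    - [-0.1,0,0]
  turn: [0,0]
  grip: [-1,-1]

```text
clock: 17.55
eef_pos: [1.1606, 0.2215, 0.3391]
tool_rot: [[-0.787, -0.188, 0.588], [-0.151, 0.982, 0.112], [-0.598, -0.001, -0.801]]
force: [-0.2, 0.5, 0.4]
finger_gap: 0.0001
grip_force: 0.0
```

>>> arm_command:
  travel:
    - [-0.1,0,0]
    - [-0.1,0,0]
  turn: [0,0]
  grip: [-1,-1]

```text
clock: 17.8
eef_pos: [1.1715, 0.2237, 0.3652]
tool_rot: [[-0.751, -0.188, 0.633], [-0.144, 0.982, 0.12], [-0.644, -0.001, -0.765]]
force: [0.4, 0.5, 0.0]
finger_gap: 0.0001
grip_force: 0.0
```

>>> arm_command:
  travel:
    - [-0.1,0,0]
    - [-0.1,0,0]
  turn: [0,0]
  grip: [-1,-1]

```text
clock: 18.05
eef_pos: [1.1795, 0.2252, 0.3941]
tool_rot: [[-0.715, -0.188, 0.674], [-0.137, 0.982, 0.128], [-0.686, -0.001, -0.728]]
force: [-0.3, -0.4, -0.3]
finger_gap: 0.0001
grip_force: 0.0
```

>>> arm_command:
  travel:
    - [-0.1,0,0]
    - [-0.1,0,0]
  turn: [0,0]
  grip: [-1,-1]

```text
clock: 18.3
eef_pos: [1.185, 0.2264, 0.4255]
tool_rot: [[-0.677, -0.188, 0.712], [-0.13, 0.982, 0.136], [-0.724, -0.001, -0.689]]
force: [0.5, -0.7, -1.1]
finger_gap: -0.0003
grip_force: 0.0
```

>>> arm_command:
  travel:
    - [-0.1,0,0]
    - [-0.1,0,0]
  turn: [0,0]
  grip: [-1,-1]

```text
clock: 18.55
eef_pos: [1.1881, 0.227, 0.4595]
tool_rot: [[-0.638, -0.188, 0.747], [-0.123, 0.982, 0.142], [-0.761, -0.001, -0.649]]
force: [0.2, -0.4, 0.6]
finger_gap: -0.0001
grip_force: 0.0
```

```bash
cat >> h.py <<'E'
def go(x,y,z):
    "tool-axes travel to track-frame (mm) point, z world mm"
    o=readout.get_obs(); w=np.r_[R.T@[x/1e3,y/1e3]+[.5108,.3184],z/1e3]
    return (np.array(o['tool_rot']).T@(w-o['eef_pos'])).round(4)
def where():
    o=readout.get_obs(); return np.r_[R@(o['eef_pos'][:2]-[.5108,.3184]),o['eef_pos'][2]].round(4)*1000
E
python3 -c "
from h import *
o=readout.get_obs(); print(o['clock'],o['eef_pos'],o['tool_rot'].round(4).tolist(),o['qpos'].round(2),where())
print(go(100,0,380),go(-110,0,250),go(-110,0,70))"
```

```text
18.55 [1.18812743 0.22699095 0.45954074] [[-0.6376, -0.1878, 0.7472], [-0.1225, 0.9822, 0.1423], [-0.7606, -0.0008, -0.6492]] [ 0.14  0.91  0.14  0.04  1.23 -1.61] [ 648.2 -216.7  459.5]
[ 0.4162  0.217  -0.3654] [ 0.6514  0.2172 -0.4407] [ 0.7883  0.2174 -0.3238]
```

>>> arm_command:
  travel:
    - [0.416,0.217,-0.365]
    - [0.416,0.217,-0.365]
    - [0.416,0.217,-0.365]
    - [0.416,0.217,-0.365]
    - [0.416,0.217,-0.365]
    - [0.416,0.217,-0.365]
    - [0.416,0.217,-0.365]
    - [0.416,0.217,-0.365]
    - [0.416,0.217,-0.365]
    - [0.416,0.217,-0.365]
    - [0.416,0.217,-0.365]
    - [0.416,0.217,-0.365]
  turn: [0,0,0,0,0,0,0,0,0,0,0,0]
  grip: [-1,-1,-1,-1,-1,-1,-1,-1,-1,-1,-1,-1]

```text
clock: 20.05
eef_pos: [0.6094, 0.3378, 0.3806]
tool_rot: [[-0.639, -0.189, 0.746], [-0.123, 0.982, 0.144], [-0.759, 0.0, -0.651]]
force: [0.1, -0.2, 0.9]
finger_gap: -0.0001
grip_force: 0.0
```

```bash
python3 -c "
from h import *
o=readout.get_obs(); print(o['tool_rot'].round(4).tolist(),o['qpos'].round(2),where())
print(go(-50,0,250),go(-50,0,100),go(-50,0,47))"
```

```text
[[-0.6389, -0.1888, 0.7458], [-0.1226, 0.982, 0.1436], [-0.7595, 0.0003, -0.6506]] [ 0.61  0.1   1.74 -0.61  0.58 -0.76] [100.5   0.5 380.6]
[ 0.1971 -0.0004 -0.0294] [ 0.311  -0.0004  0.0682] [ 0.3513 -0.0004  0.1027]
```

>>> arm_command:
  travel:
    - [0.197,0,-0.029]
    - [0.197,0,-0.029]
    - [0.197,0,-0.029]
    - [0.197,0,-0.029]
    - [0.197,0,-0.029]
    - [0.311,0,0.068]
    - [0.311,0,0.068]
    - [0.311,0,0.068]
    - [0.311,0,0.068]
  turn: [0,0,0,0,0,0,0,0,0]
  grip: [-1,-1,-1,-1,-1,-1,-1,-1,-1]

```text
clock: 21.18
eef_pos: [0.458, 0.334, 0.1647]
tool_rot: [[-0.702, -0.16, 0.694], [-0.132, 0.987, 0.094], [-0.7, -0.026, -0.713]]
force: [-0.7, -0.2, 0.1]
finger_gap: 0.0001
grip_force: 0.0
```

```bash
python3 -c "
from h import *
o=readout.get_obs(); print(o['tool_rot'].round(4).tolist(),o['qpos'].round(2),where())
print(go(-50,0,47))"
```

```text
[[-0.7016, -0.1602, 0.6943], [-0.1321, 0.9868, 0.0942], [-0.7002, -0.0256, -0.7135]] [ 0.86  0.26  2.17 -1.42  0.49  0.36] [-48.9  25.2 164.7]
[ 0.0831 -0.0222  0.0842]
```

The close-in pose hits the joint-4 limit. I'll fit the kinematics from the readings so far and look for a reachable pushing posture.

```bash
cat > fk.py <<'E'
import numpy as np
from scipy.optimize import least_squares
from scipy.spatial.transform import Rotation as Ro
D=[([-1.34948,.30757,1.50766,0,1.32839,-.0735],(.16691,-.54953,.23039)),([-.311,.130,1.751,-.001,1.262,-.421],(.4384,-.097,.231)),
([.57,.202,1.743,0,1.197,-1.187],(.3791,.2932,.2001)),([.143,.953,.143,.008,1.871,-1.614],(.9949,.1891,.2948)),
([.14,.91,.14,.04,1.23,-1.61],(1.1881,.227,.4595)),([.61,.1,1.74,-.61,.58,-.76],(.6094,.3378,.3806)),([.86,.26,2.17,-1.42,.49,.36],(.458,.334,.1647))]
def fk(q,P):
    h,a0,d,L1,e,L2,Lt=P
    A=Ro.from_euler('z',q[0]); p=A.apply([a0,d,h])
    B=A*Ro.from_euler('y',q[1]); p=p+B.apply([0,0,L1])
    C=B*Ro.from_euler('y',q[2]); p=p+C.apply([e,0,L2])
    F=C*Ro.from_euler('z',q[3])*Ro.from_euler('y',q[4])*Ro.from_euler('z',q[5])
    return p+F.apply([0,0,Lt]), F
r=least_squares(lambda P:np.concatenate([fk(q,P)[0]-p for q,p in D]),[.3,0,.04,.45,0,.4,.25]); P=r.x
lo=np.array([-3.12,-1.05,.14,-1.42,.1,-2.68]); hi=np.array([3.12,2.28,2.33,4.57,2.73,2.68])
E
python3 - <<'E'
from fk import *; from h import *
print(P.round(4),abs(r.fun).max())
print(fk(D[-1][0],P)[1].as_matrix().round(3).tolist())
rng=np.random.default_rng(0)
q0=readout.get_obs()['qpos']
def solve(x,z,th,yaw,seeds):
    w=np.r_[R.T@[x/1e3,0]+[.5108,.3184],z/1e3]; t,a=np.radians([th,yaw])
    zt=np.array([np.sin(t)*np.cos(a),np.sin(t)*np.sin(a),-np.cos(t)])
    yt=np.array([-np.sin(a),np.cos(a),0]); M=np.c_[np.cross(yt,zt),yt,zt]
    best=None
    for s in seeds:
        f=lambda q:(lambda p,F:np.r_[(p-w)*5,(F.as_matrix()-M).ravel()])(*fk(q,P))
        s=np.clip(s,lo+.01,hi-.01); k=least_squares(f,s,bounds=(lo,hi))
        if best is None or k.cost<best.cost: best=k
    return best
# Q: which F x-axis convention? compare
print(readout.get_obs()['tool_rot'].round(3).tolist())
for yaw in(10.8,20):
  for th in(30,35,40,45,55,65):
    for x in(-45,25):
        b=solve(x,33,th,yaw,[q0,[.5,.4,1.8,0,.6,-.9],[.5,.4,1.8,3.1,.6,2.2],[.6,.5,1.8,3,.4,-2],[.7,.3,2.2,1.5,.5,-2.5],[.7,.3,2.2,4,.5,2]])
        print(yaw,th,x,'cost %.1e'%b.cost,b.x.round(2))
E
```

```text
[ 0.1875 -0.0025  0.0433  0.6503  0.1055  0.4174  0.3727] 0.0029999246599163865
[[0.158, -0.703, 0.694], [-0.987, -0.13, 0.093], [0.025, -0.699, -0.714]]
[[-0.702, -0.16, 0.694], [-0.132, 0.987, 0.094], [-0.7, -0.026, -0.713]]
10.8 30 -45 cost 3.7e-06 [ 0.66  0.45  2.18 -1.42  0.23  1.83]
10.8 30 25 cost 5.7e-31 [ 0.59  0.49  2.05 -1.07  0.22  1.41]
10.8 35 -45 cost 1.8e-29 [0.69 0.48 2.25 4.26 0.31 2.46]
10.8 35 25 cost 3.4e-24 [0.62 0.51 2.12 4.49 0.25 2.16]
10.8 40 -45 cost 5.2e-04 [0.74 0.52 2.29 4.09 0.43 2.68]
10.8 40 25 cost 4.6e-24 [0.64 0.55 2.18 4.05 0.37 2.63]
10.8 45 -45 cost 6.1e-03 [0.79 0.54 2.29 4.14 0.52 2.68]
10.8 45 25 cost 2.0e-03 [0.69 0.57 2.2  4.03 0.47 2.68]
10.8 55 -45 cost 3.6e-02 [0.89 0.58 2.29 4.22 0.69 2.68]
10.8 55 25 cost 2.4e-02 [0.78 0.62 2.21 4.1  0.65 2.68]
10.8 65 -45 cost 9.3e-02 [0.98 0.63 2.28 4.3  0.84 2.68]
10.8 65 25 cost 7.1e-02 [0.86 0.67 2.2  4.17 0.81 2.68]
20 30 -45 cost 1.5e-21 [0.59 0.45 2.21 4.49 0.12 2.  ]
20 30 25 cost 2.4e-20 [ 0.53  0.49  2.08 -0.95  0.11  1.1 ]
20 35 -45 cost 1.3e-04 [0.61 0.47 2.27 3.84 0.25 2.68]
20 35 25 cost 6.7e-27 [0.54 0.51 2.15 3.9  0.16 2.54]
20 40 -45 cost 4.2e-03 [0.67 0.49 2.29 3.88 0.35 2.68]
20 40 25 cost 1.6e-03 [0.58 0.52 2.18 3.8  0.28 2.68]
20 45 -45 cost 1.5e-02 [0.72 0.51 2.31 3.92 0.44 2.68]
20 45 25 cost 8.7e-03 [0.62 0.54 2.21 3.83 0.38 2.68]
20 55 -45 cost 5.6e-02 [0.81 0.54 2.33 4.   0.61 2.68]
20 55 25 cost 4.2e-02 [0.71 0.58 2.23 3.9  0.57 2.68]
20 65 -45 cost 1.3e-01 [0.9  0.59 2.33 4.07 0.76 2.68]
20 65 25 cost 1.0e-01 [0.78 0.63 2.24 3.95 0.74 2.68]
```

```bash
cat >> fk.py <<'E'
Z90=Ro.from_euler('z',np.pi/2)
def ik(w,M,s):
    f=lambda q:(lambda p,F:np.r_[(p-w)*5,((F*Z90).as_matrix()-M).ravel()])(*fk(q,P))
    return least_squares(f,np.clip(s,lo+.005,hi-.005),bounds=(lo,hi))
E
python3 - <<'E'
from fk import *; from h import *
o=readout.get_obs(); M=o['tool_rot']; q=o['qpos']; cur=o['eef_pos']
tw=lambda x,z:np.r_[R.T@[x/1e3,0]+[.5108,.3184],z/1e3]
def run(name,pts,q,p):
    print(name)
    for w in pts:
        w=np.array(w); n=max(2,int(np.linalg.norm(w-p)/.03)); worst=0; mq5=9
        for k in range(1,n+1):
            b=ik(p+(w-p)*k/n,M,q); step=abs(b.x-q).max(); worst=max(worst,b.cost); q=b.x; mq5=min(mq5,q[4])
        p=w; print(w.round(3),'worst %.1e'%worst,'minq5 %.2f'%mq5,q.round(2))
for yy in(-.05,-.15):
  for xx in (.40,.45):
    run((xx,yy),[(.6,.34,.38),(.65,yy,.38),(xx,yy,.30),(xx,yy,.2),(.45,.2,.2),tw(-50,150),tw(-50,33),tw(25,33)],q.copy(),cur)
E
```

```text
(0.4, -0.05)
[0.6  0.34 0.38] worst 8.2e-19 minq5 0.49 [ 0.63  0.11  1.67 -0.53  0.73 -0.82]
[ 0.65 -0.05  0.38] worst 1.9e-23 minq5 0.58 [-0.32  0.02  1.76  0.5   0.7  -2.34]
[ 0.4  -0.05  0.3 ] worst 5.9e-03 minq5 0.68 [-0.62 -0.32  2.19  0.65  0.78 -2.68]
[ 0.4  -0.05  0.2 ] worst 2.5e-02 minq5 0.46 [-0.46 -0.17  2.33  0.68  0.46 -2.68]
[0.45 0.2  0.2 ] worst 1.6e-02 minq5 0.17 [ 0.54  0.05  2.31 -1.42  0.28  0.1 ]
[0.462 0.309 0.15 ] worst 1.3e-03 minq5 0.34 [ 0.81  0.26  2.19 -1.42  0.45  0.33]
[0.462 0.309 0.033] worst 3.9e-02 minq5 0.45 [ 0.82  0.46  2.15 -1.42  0.46  0.41]
[0.535 0.323 0.033] worst 3.5e-02 minq5 0.38 [ 0.7   0.51  2.05 -1.42  0.38  0.29]
(0.45, -0.05)
[0.6  0.34 0.38] worst 8.2e-19 minq5 0.49 [ 0.63  0.11  1.67 -0.53  0.73 -0.82]
[ 0.65 -0.05  0.38] worst 1.9e-23 minq5 0.58 [-0.32  0.02  1.76  0.5   0.7  -2.34]
[ 0.45 -0.05  0.3 ] worst 2.2e-03 minq5 0.67 [-0.54 -0.22  2.15  0.68  0.69 -2.68]
[ 0.45 -0.05  0.2 ] worst 2.0e-02 minq5 0.38 [-0.38 -0.08  2.29  0.72  0.38 -2.68]
[0.45 0.2  0.2 ] worst 1.2e-02 minq5 0.12 [ 0.54  0.05  2.31 -1.42  0.28  0.1 ]
[0.462
[... 885 characters left out ...]
.51  2.05 -1.42  0.38  0.29]
(0.45, -0.15)
[0.6  0.34 0.38] worst 8.2e-19 minq5 0.49 [ 0.63  0.11  1.67 -0.53  0.73 -0.82]
[ 0.65 -0.15  0.38] worst 4.0e-23 minq5 0.58 [-0.54  0.07  1.71  0.64  0.82 -2.6 ]
[ 0.45 -0.15  0.3 ] worst 2.6e-02 minq5 0.81 [-0.71 -0.15  2.04  0.59  0.81 -2.68]
[ 0.45 -0.15  0.2 ] worst 5.8e-02 minq5 0.53 [-0.59 -0.03  2.17  0.59  0.53 -2.68]
[0.45 0.2  0.2 ] worst 4.4e-02 minq5 0.12 [ 0.54  0.05  2.31 -1.42  0.28  0.1 ]
[0.462 0.309 0.15 ] worst 1.3e-03 minq5 0.34 [ 0.81  0.26  2.19 -1.42  0.45  0.33]
[0.462 0.309 0.033] worst 3.9e-02 minq5 0.45 [ 0.82  0.46  2.15 -1.42  0.46  0.41]
[0.535 0.323 0.033] worst 3.5e-02 minq5 0.38 [ 0.7   0.51  2.05 -1.42  0.38  0.29]
```

```bash
cat >> fk.py <<'E'
def ikp(w,M,s):
    f=lambda q:(lambda p,F:np.r_[(p-w)*300,((F*Z90).as_matrix()-M).ravel()])(*fk(q,P))
    return least_squares(f,np.clip(s,lo+.005,hi-.005),bounds=(lo,hi))
def desc(M): 
    z=M[:,2]; return 'tilt %.1f yaw %.1f ytilt %.1f'%(np.degrees(np.arccos(-z[2])),np.degrees(np.arctan2(z[1],z[0])),np.degrees(np.arcsin(M[2,1])))
E
python3 - <<'E'
from fk import *; from h import *
o=readout.get_obs(); M0=o['tool_rot']; q0=o['qpos']
tw=lambda x,z:np.r_[R.T@[x/1e3,0]+[.5108,.3184],z/1e3]
print(desc(M0))
for seq in ([(-48,100),(-48,30),(-20,30),(10,30),(26,30)],[(0,130),(-48,100),(-48,30),(26,30)]):
    q,M=q0,M0
    for x,z in seq:
        b=ikp(tw(x,z),M,q); q=b.x; p,F=fk(q,P); M=(F*Z90).as_matrix(); print(x,z,'err',np.linalg.norm(p-tw(x,z)).round(4),desc(M),q.round(2))
# max tilt feasible
for yaw in(4,8,10.8,14,18):
  for x in(-42,26):
    o=''
    for th in range(28,40):
        t,a_=np.radians([th,yaw]); zt=np.array([np.sin(t)*np.cos(a_),np.sin(t)*np.sin(a_),-np.cos(t)]); yt=np.array([-np.sin(a_),np.cos(a_),0])
        b=ik(tw(x,30),np.c_[np.cross(yt,zt),yt,zt],[.6,.5,2.05,-1.1,.25,-.2])
        if b.cost<1e-5: o=f'{th} {b.x.round(2)}'
    print(yaw,x,o)
E
```

```text
tilt 44.5 yaw 7.7 ytilt -1.5
-48 100 err 0.0 tilt 38.5 yaw 2.8 ytilt -3.6 [ 0.79  0.36  2.18 -1.42  0.44  0.36]
-48 30 err 0.0 tilt 33.6 yaw -3.2 ytilt -5.9 [ 0.79  0.5   2.16 -1.42  0.43  0.4 ]
-20 30 err 0.0 tilt 33.6 yaw -3.2 ytilt -5.9 [ 0.75  0.51  2.11 -1.37  0.42  0.31]
10 30 err 0.0 tilt 33.6 yaw -3.2 ytilt -5.9 [ 0.72  0.53  2.06 -1.3   0.41  0.21]
26 30 err 0.0 tilt 33.6 yaw -3.2 ytilt -5.9 [ 0.7   0.53  2.03 -1.27  0.41  0.15]
0 130 err 0.0 tilt 41.2 yaw 5.8 ytilt -2.3 [ 0.72  0.34  2.12 -1.42  0.4   0.27]
-48 100 err 0.0 tilt 38.3 yaw 3.3 ytilt -3.4 [ 0.79  0.36  2.18 -1.42  0.43  0.35]
-48 30 err 0.0 tilt 33.4 yaw -2.7 ytilt -5.6 [ 0.78  0.5   2.16 -1.42  0.42  0.4 ]
26 30 err 0.0 tilt 33.4 yaw -2.7 ytilt -5.6 [ 0.7   0.53  2.03 -1.26  0.4   0.14]
4 -42 31 [ 0.71  0.48  2.16 -1.4   0.32  0.39]
4 26 33 [ 0.65  0.52  2.06 -1.37  0.31  0.29]
8 -42 30 [ 0.68  0.47  2.17 -1.39  0.26  0.29]
8 26 32 [ 0.62  0.51  2.07 -1.34  0.25  0.18]
10.8 -42 29 [ 0.65  0.46  2.17 -1.32  0.23  0.15]
10.8 26 32 [ 0.6   0.51  2.08 -1.4   0.22  0.18]
14 -42 29 [ 0.63  0.45  2.18 -1.38  0.19  0.15]
14 26 31 [ 0.57  0.5   2.08 -1.29  0.17 -0.01]
18 -42 28 [ 0.59  0.45  2.17 -1.22  0.14 -0.1 ]
18 26 31 [ 0.54  0.5   2.09 -1.32  0.12 -0.05]
```

>>> arm_command:
  travel:
    - [0.045,-0.0235,0.048]
    - [0.045,-0.0235,0.048]
    - [0.045,-0.0235,0.048]
  turn: [0,0,0]
  grip: [-1,-1,-1]

```text
clock: 21.55
eef_pos: [0.4619, 0.322, 0.1327]
tool_rot: [[-0.737, -0.144, 0.66], [-0.137, 0.989, 0.064], [-0.662, -0.043, -0.749]]
force: [-0.5, 0.0, 0.3]
finger_gap: 0.0
grip_force: 0.0
```

```bash
cat > st.py <<'E'
from fk import *; from h import *
import sys
o=readout.get_obs(); print(o['clock'],desc(o['tool_rot']),o['qpos'].round(2),where(),'F',o['force'].round(1))
for a_ in sys.argv[1:]: print(a_,go(*map(float,a_.split(','))))
E
python3 st.py -- 2>/dev/null -48,0,100 -48,0,70 -48,0,42
```

```text
21.55 tilt 41.5 yaw 5.5 ytilt -2.5 [ 0.83  0.31  2.17 -1.42  0.46  0.36] [-47.3  12.7 132.7] F [-0.5  0.   0.3]
```

>>> arm_command:
  travel:
    - [0.06,-0.009,0.068]
    - [0.06,-0.009,0.068]
  turn: [0,0]
  grip: [-1,-1]

```text
clock: 21.8
eef_pos: [0.4654, 0.3305, 0.0807]
tool_rot: [[-0.779, -0.124, 0.615], [-0.14, 0.99, 0.022], [-0.612, -0.069, -0.788]]
force: [0.4, -0.1, 0.6]
finger_gap: 0.0002
grip_force: 0.0
```

>>> arm_command:
  travel:
    - [0.03,-0.005,0.036]
    - [0.03,-0.005,0.036]
  turn: [0,0]
  grip: [-1,-1]

```text
clock: 22.05
eef_pos: [0.466, 0.3332, 0.0524]
tool_rot: [[-0.799, -0.114, 0.591], [-0.142, 0.99, -0.001], [-0.585, -0.084, -0.807]]
force: [0.4, 0.9, 0.1]
finger_gap: -0.0004
grip_force: 0.0
```

```bash
python3 st.py -48,0,70 -48,0,42
```

```text
22.05 tilt 36.2 yaw -0.1 ytilt -4.8 [ 0.83  0.48  2.14 -1.42  0.46  0.42] [-41.3  22.9  52.4] F [0.4 0.9 0.1]
-48,0,70 [-0.005  -0.0247 -0.0155]
-48,0,42 [ 0.0113 -0.0224  0.0071]
```

>>> arm_command:
  travel:
    - [0.01,-0.0225,0.006]
    - [0.01,-0.0225,0.006]
  turn: [0,0]
  grip: [-1,-1]

```text
clock: 22.3
eef_pos: [0.4641, 0.3118, 0.0539]
tool_rot: [[-0.807, -0.107, 0.58], [-0.139, 0.99, -0.012], [-0.573, -0.09, -0.814]]
force: [0.1, -0.1, -0.1]
finger_gap: -0.0001
grip_force: 0.0
```

```bash
python3 st.py -48,0,44 -40,0,44 25,0,44; python3 - <<'E'
from fk import *; from h import *
o=readout.get_obs(); M=o['tool_rot']; q=o['qpos']
for x in(-30,0,25): 
    w=np.r_[R.T@[x/1e3,0]+[.5108,.3184],.044]; b=ik(w,M,q); q=b.x; print(x,b.cost,q.round(2))
E
```

```text
22.3 tilt 35.5 yaw -1.1 ytilt -5.2 [ 0.8   0.46  2.16 -1.42  0.44  0.4 ] [-47.1   2.2  53.9] F [ 0.1 -0.1 -0.1]
-48,0,44 [ 0.0064 -0.0014  0.0078]
-40,0,44 [-0.0002 -0.0008  0.0123]
25,0,44 [-0.0534  0.0045  0.0493]
-30 0.00011086085324322306 [ 0.77  0.48  2.14 -1.42  0.43  0.37]
0 4.625110986511979e-15 [ 0.73  0.5   2.1  -1.42  0.41  0.33]
25 2.8425678776896535e-21 [ 0.7   0.51  2.05 -1.36  0.4   0.24]
```

>>> arm_command:
  travel:
    - [0,-0.001,0.012]
    - [0,-0.001,0.012]
    - [-0.008,0,0.018]
    - [-0.016,0.001,0.0235]
    - [-0.024,0.002,0.029]
    - [-0.032,0.0025,0.035]
    - [-0.04,0.003,0.04]
    - [-0.049,0.004,0.0465]
    - [-0.049,0.004,0.0465]
  turn: [0,0,0,0,0,0,0,0,0]
  grip: [-1,-1,-1,-1,-1,-1,-1,-1,-1]

```text
clock: 23.42
eef_pos: [0.5325, 0.3249, 0.0433]
tool_rot: [[-0.806, -0.108, 0.581], [-0.139, 0.99, -0.01], [-0.575, -0.089, -0.814]]
force: [0.4, 1.0, -0.2]
finger_gap: -0.0001
grip_force: 0.0
```

```bash
python3 st.py 30,0,44 58,0,44; python3 - <<'E'
from h import *
o,p,d,i=grab('side'); T=track(world('side',o,i,d)); c=cv2.resize(p[280:420,160:360],None,fx=4,fy=4,interpolation=3); save('pics/push1.png',c)
E
```

```text
23.425 tilt 35.6 yaw -1.0 ytilt -5.1 [ 0.71  0.52  2.05 -1.37  0.41  0.26] [22.5  2.3 43.3] F [ 0.4  1.  -0.2]
30,0,44 [-0.0065 -0.0017  0.004 ]
58,0,44 [-0.0294  0.0005  0.0199]
```

View pics/push1.png

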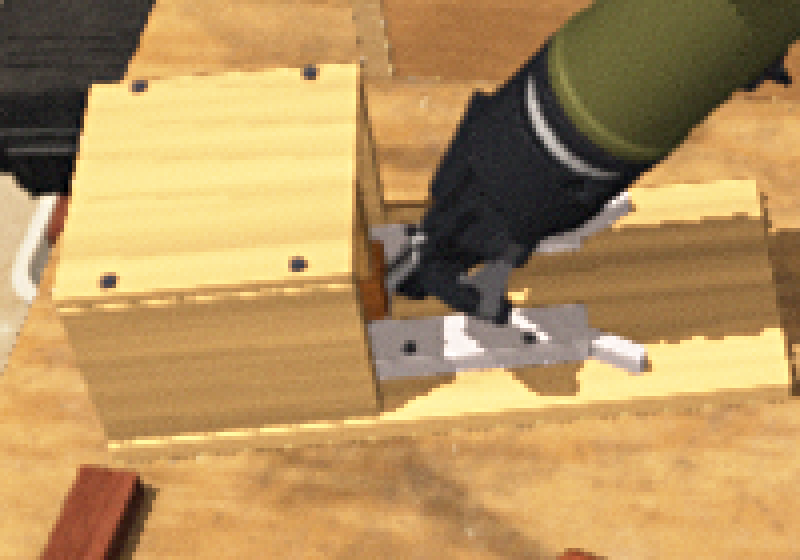

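The view shows the slanted fingertips behind the block, with the block's rear (brown, about (377,275)) just at the hood edge. I'll push on gently and feel for the stop.

>>> arm_command:
  travel:
    - [-0.0025,-0.0005,0.0017]
    - [-0.005,-0.001,0.0034]
    - [-0.0065,-0.0015,0.0045]
    - [-0.0082,-0.0015,0.0057]
    - [-0.0082,-0.0015,0.0057]
  turn: [0,0,0,0,0]
  grip: [-1,-1,-1,-1,-1]

```text
clock: 24.1
eef_pos: [0.541, 0.3241, 0.0431]
tool_rot: [[-0.807, -0.109, 0.58], [-0.14, 0.99, -0.01], [-0.573, -0.089, -0.814]]
force: [-1.2, 1.1, -0.6]
finger_gap: 0.0001
grip_force: 0.7
```

>>> arm_command:
  travel:
    - [-0.0016,0,0.0011]
    - [-0.0033,0,0.0023]
    - [-0.005,0,0.0034]
    - [-0.005,0,0.0034]
  turn: [0,0,0,0]
  grip: [-1,-1,-1,-1]

```text
clock: 24.6
eef_pos: [0.5464, 0.325, 0.043]
tool_rot: [[-0.808, -0.11, 0.58], [-0.141, 0.99, -0.009], [-0.573, -0.089, -0.815]]
force: [-4.2, 1.9, 1.1]
finger_gap: 0.0
grip_force: 2.3
```

```bash
python3 st.py 58,0,44
```

```text
24.6 tilt 35.4 yaw -0.9 ytilt -5.1 [ 0.69  0.52  2.03 -1.34  0.4   0.2 ] [36.2 -0.2 43. ] F [-4.2  1.9  1.1]
58,0,44 [-0.0185  0.0018  0.0116]
```

>>> arm_command:
  travel:
    - [-0.0016,0,0.0011]
    - [-0.0033,0,0.0023]
    - [-0.0033,0,0.0023]
  turn: [0,0,0]
  grip: [-1,-1,-1]

```text
clock: 24.98
eef_pos: [0.5503, 0.3257, 0.043]
tool_rot: [[-0.808, -0.11, 0.579], [-0.141, 0.99, -0.009], [-0.573, -0.088, -0.815]]
force: [-5.5, 2.1, 0.7]
finger_gap: -0.0
grip_force: 2.4
```

>>> arm_command:
  travel:
    - [-0.0016,0,0.0011]
    - [-0.0025,0,0.0018]
    - [-0.0025,0,0.0018]
  turn: [0,0,0]
  grip: [-1,-1,-1]

```text
clock: 25.35
eef_pos: [0.5532, 0.3261, 0.043]
tool_rot: [[-0.808, -0.11, 0.579], [-0.141, 0.99, -0.008], [-0.573, -0.088, -0.815]]
force: [-5.4, 2.8, 0.8]
finger_gap: 0.0001
grip_force: 2.6
```

>>> arm_command:
  travel:
    - [-0.0016,0,0.0011]
    - [-0.0025,0,0.0018]
    - [-0.0025,0,0.0018]
  turn: [0,0,0]
  grip: [-1,-1,-1]

```text
clock: 25.72
eef_pos: [0.5548, 0.3262, 0.0427]
tool_rot: [[-0.808, -0.111, 0.578], [-0.141, 0.99, -0.008], [-0.571, -0.088, -0.816]]
force: [-11.9, 3.4, 4.9]
finger_gap: 0.0002
grip_force: 5.6
```

```bash
python3 st.py 58,0,44
```

```text
25.725 tilt 35.3 yaw -0.8 ytilt -5.1 [ 0.68  0.53  2.01 -1.32  0.39  0.17] [44.7 -0.6 42.7] F [-11.9   3.4   4.9]
58,0,44 [-0.0117  0.0015  0.0064]
```

>>> arm_command:
  travel:
    - [-0.0008,0,0.0006]
    - [-0.0016,0,0.0011]
    - [-0.0016,0,0.0011]
  turn: [0,0,0]
  grip: [-1,-1,-1]

```text
clock: 26.1
eef_pos: [0.555, 0.3262, 0.0425]
tool_rot: [[-0.809, -0.112, 0.577], [-0.142, 0.99, -0.008], [-0.57, -0.088, -0.817]]
force: [-19.0, 1.8, 11.5]
finger_gap: -0.0002
grip_force: 9.4
```

```bash
python3 st.py; python3 - <<'E'
from h import *
o,p,d,i=grab('side'); o2,p2,d2,i2=grab('wrist')
c=np.zeros((480,800,3),np.uint8); c[:,:480]=p2[:,80:560]; c[:480,480:]=cv2.resize(p[270:390,200:280],(320,480),interpolation=3); save('pics/push2.png',c)
E
```

```text
26.1 tilt 35.2 yaw -0.8 ytilt -5.1 [ 0.68  0.53  2.01 -1.31  0.39  0.16] [44.9 -0.6 42.5] F [-19.    1.8  11.5]
```

View pics/push2.png

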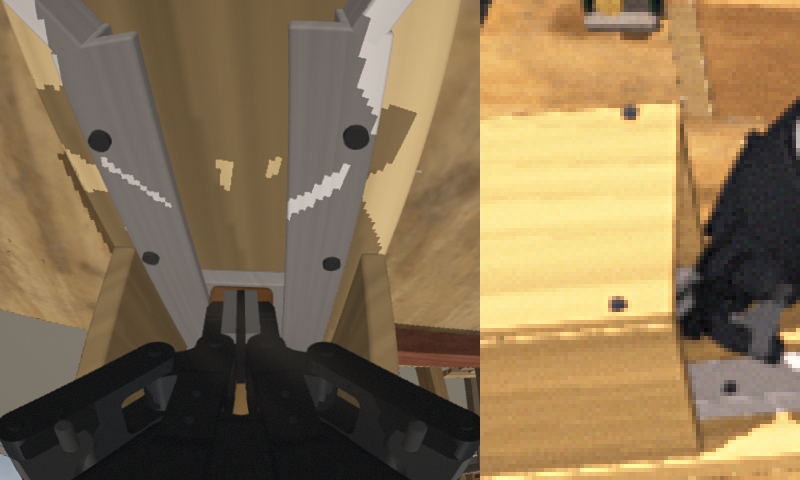

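```bash
python3 - <<'E'
from h import *
for n in('wrist','side','scene'):
    o,p,d,i=grab(n); T=track(world(n,o,i,d)); dark=(p.max(2)<70)&(d>0)
    for lo_,hi_ in((-70,-40),(-40,-15),(-15,15),(15,40),(40,70)):
        m=dark&(T[...,1]>lo_)&(T[...,1]<hi_)&(T[...,2]>40)&(T[...,2]<170)&(T[...,0]<60)&(T[...,0]>-60)
        q=T[m]
        if len(q)>5: k=np.argsort(q[:,0])[-max(3,len(q)//50):]; print(n,(lo_,hi_),len(q),'max x pts',q[k].mean(0).round(0))
    if n=='wrist':
        for u,v in((320,276),(322,292),(355,276),(295,275)): print('rear',u,v,T[v,u].round(1),p[v,u])
E
```

```text
wrist (-70, -40) 2350 max x pts [ -3. -43.  97.]
wrist (-40, -15) 12467 max x pts [ 17. -26.  94.]
wrist (-15, 15) 17140 max x pts [32.  3. 50.]
wrist (15, 40) 12232 max x pts [22. 34. 85.]
wrist (40, 70) 10631 max x pts [22. 42. 91.]
rear 320 276 [50.2 -3.2 22.3] [126 119 114]
rear 322 292 [32.   0.7 41.1] [26 26 23]
rear 355 276 [51.5 13.4 20.9] [129 124 117]
rear 295 275 [ 50.8 -15.5  21.9] [126 119 112]
side (-70, -40) 7 max x pts [  6. -42. 122.]
side (-40, -15) 41 max x pts [ 26. -19.  93.]
side (-15, 15) 153 max x pts [43.  5. 65.]
side (15, 40) 258 max x pts [34. 22. 71.]
side (40, 70) 429 max x pts [ 29.  47. 107.]
scene (-70, -40) 6 max x pts [-15. -42. 116.]
scene (-40, -15) 7 max x pts [ -1. -26.  90.]
scene (-15, 15) 30 max x pts [31. 13. 54.]
scene (15, 40) 111 max x pts [26. 19. 69.]
scene (40, 70) 172 max x pts [ 4. 49. 98.]
```

```bash
python3 - <<'E'
from h import *
o=readout.get_obs(); F,t=o['force'],o['wrist_torque']; print(o['clock'],F.round(1),t.round(2),o['finger_gap'],o['grip_force'])
# line of action closest points relative to ref
r=np.cross(F,t)/F.dot(F); print('perp offset world from ref',r.round(3),'tool z',o['tool_rot'][:,2].round(2))
# remove: where would TCP-contact ref be along tool axis
for s in(0,.1,.15,.2): print(s,np.cross(s*o['tool_rot'][:,2],F).round(2))
E
```

```text
26.35 [-19.6   1.9  10.1] [0.41 1.74 0.3 ] -0.00018585041480501466 9.381535638822243
perp offset world from ref [-0.035  0.02  -0.071] tool z [ 0.58 -0.01 -0.82]
0 [0. 0. 0.]
0.1 [0.14 1.02 0.09]
0.15 [0.22 1.52 0.14]
0.2 [0.29 2.03 0.18]
```

The stop is firm: 19 N without movement, and the torque shows the force acting at the fingertips. I'll back off and check.

>>> arm_command:
  travel:
    - [0.004,0,-0.003]
    - [0.012,-0.001,-0.009]
    - [0.03,-0.003,-0.021]
    - [0.041,-0.004,-0.03]
    - [0.041,-0.004,-0.03]
    - [0.041,-0.004,-0.03]
  turn: [0,0,0,0,0,0]
  grip: [-1,-1,-1,-1,-1,-1]

```text
clock: 27.1
eef_pos: [0.5099, 0.317, 0.0448]
tool_rot: [[-0.807, -0.109, 0.581], [-0.14, 0.99, -0.01], [-0.574, -0.089, -0.814]]
force: [-0.2, 0.2, -1.1]
finger_gap: 0.0
grip_force: 0.0
```

```bash
python3 st.py; python3 - <<'E'
from h import *
o,p,d,i=grab('wrist'); T=track(world('wrist',o,i,d)); save('pics/end.png',p)
for nm,z0,z1 in(('foot',19.5,27),('body',30,56),('handle',60,116)):
    m=(T[...,2]>z0)&(T[...,2]<z1)&(abs(T[...,1])<16)&(T[...,0]>38)&(T[...,0]<80); q=T[m]
    if len(q)>10:
        print(nm,len(q),np.percentile(q,[5,50,95],axis=0).round(1).tolist())
        if nm!='foot': print('slope dx/dy',np.polyfit(q[:,1],q[:,0],1).round(3))
E
```

```text
27.1 tilt 35.5 yaw -0.9 ytilt -5.1 [ 0.73  0.5   2.1  -1.42  0.41  0.33] [-1.2 -1.2 44.8] F [-0.2  0.2 -1.1]
foot 88 [[50.3, 13.3, 19.8], [51.9, 14.9, 24.5], [65.4, 15.9, 26.3]]
handle 355 [[55.1, -6.3, 64.7], [56.2, -3.4, 73.0], [57.4, -0.2, 79.9]]
slope dx/dy [-1.7000e-02  5.6155e+01]
```

View pics/end.png

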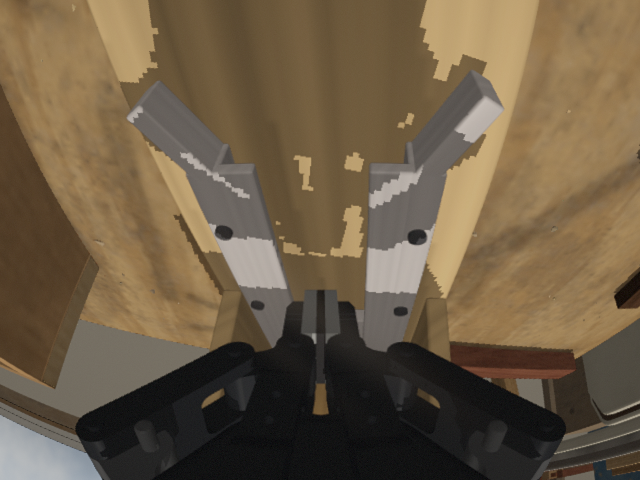

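The picture shows the fingers clear of the block. The handle rear measures 56 mm, so the block centre is at about +86 mm and in line. I'll lift a little and hand in.

>>> arm_command:
  travel:
    - [-0.011,-0.002,-0.016]
    - [-0.011,-0.002,-0.016]
    - [-0.011,-0.002,-0.016]
    - [-0.011,-0.002,-0.016]
  turn: [0,0,0,0]
  grip: [-1,-1,-1,-1]

```text
clock: 27.65
eef_pos: [0.5087, 0.3161, 0.0634]
tool_rot: [[-0.808, -0.109, 0.58], [-0.141, 0.99, -0.01], [-0.573, -0.09, -0.815]]
force: [0.4, 0.8, 0.1]
finger_gap: -0.0001
grip_force: 0.0
```

```bash
python3 -c "
from h import *
o=readout.get_obs(); print(o['clock'],o['eef_pos'],o['force']); print(env.job_done())"
```

```text
27.65 [0.50865926 0.31610703 0.06340334] [0.43068902 0.82835008 0.10739749]
the job is handed in; nothing more can be done
None
```

The slide block is home in the track under the hood, pushed until the stop held firm at about 19 N, and the job was handed in at 27.7 s with the arm clear; the hand-in returned no verdict, and I read plunger travel from force and position only.

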